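# Rack the baby-food masher behind its gravity catch

## Robot

A 6-joint arm with a two-finger parallel gripper is mounted at the origin on the work surface. World frame = base frame: x ahead of the robot, y to its left, z up, the work surface at z = 0. Lengths are in m, angles in rad, forces in N, time in s.
With the tool pointing down it reaches from about 0.35 to 0.975 m from the base axis. Payload 4.9 kg.
Tool frame: the origin (TCP) lies on the centre line of the jaws, within the pads' length; the fingertips stand 22 mm ahead of it and the grasp point (between the pads) lies 3 mm ahead of it (manip.tcp_to_tips is the distance from the TCP to the fingertips, in m); z points along the fingers, x is the direction in which the jaws open and shut, and the axes are right-handed (so a half turn about z gives the same grasp; the last joint's range is limited). The gripper opens to 85 mm and grips with 20 to 120 N. Pads are 22 mm wide; open, the fingers measure 114 mm over their backs; the gripper's body (76 mm by 85 mm) begins 54 mm behind the grasp point. The pads swing forward as they close: fully open they stand 13 mm farther back than shut.
Start: joints at [-1.273, 0.053, 1.613, -0, 1.476, -0.119], TCP at [0.253, -0.571, 0.253] pointing down, gripper open.
Joint ranges: [-3.01, 3.01], [-1.01, 2.22], [0.06, 2.58], [-1.02, 4.17], [0.09, 2.62], [-3.14, 3.14]. Speed limits (rad/s): [2.57, 2.57, 3.14, 3.14, 3.14, 3.14].

## Interface

Orientations are given as a unit quaternion [w, x, y, z].
In Python, from plant import manip gives the robot as it stands.
- The arm moves only by the shell command python3 -m pendant 'ROWS'. ROWS is a JSON object of lists of equal length, an entry for each row: "linear": the shift along the tool's x, y, z in cm, a list of three; "rotation": the turn, a rotation vector about the tool's x, y, z in degrees, a list of three; "grip": the closure, from 0 (fully open) to 1 (shut). A call has exactly 10 rows; each row is the pose to reach, as a shift and turn from the pose commanded when the call began, along the tool's axes at that moment; what a row does not reach only later rows make up. A row lasts 1/12 s, in which the tool goes at most 41.7 mm and 7.16 degrees, less where a joint would pass 70% of its speed; a pose out of reach is approached as far as the arm can. A call with a gripper value outside its range is refused whole. The fingers move at their own pace and stop on an object; the grip force is fixed at half the most. Time passes only in rows, so rows that repeat a pose let the fingers close, or fill a call up. It gives the time, the measured TCP pose, the force and the opening at its end, in the units of the state.
- manip.state(): the state, without advancing time (a new reading comes with each control period).
- manip.grab_frame(name): name is "side" or "top" or "wrist"; returns the picture (400x640x3 uint8, red, green, blue); there is no depth.
- manip.calibration(name): a dict with "fx", "fy", "cx", "cy" (pixels), "cam_to_world" (4x4, takes a point from camera to world coordinates). Camera axes: x right, y up, looking along -z (the intrinsics and any distortion apply to the point x, -y, -z); pixel columns grow to the right and rows downward; lengths in m; the calibration is good to about 2 mm. A picture is of the moment at which its call begins: read the wrist's pose just before it. calibration takes no time and is no camera call; for the wrist camera it gives the pose at the moment of the call.
- manip.job_done(): hands the job in, once; it reports no verdict.
The state is a dict: "time": time; "joint_pos": joint angles; "joint_vel": joint speeds; "joint_efforts": joint torques, N m; "tool_pos": TCP position; "tool_rot": TCP orientation; "contact_force": force on the tool from outside, world axes, zero at the start; "ft_torque": the same for the moment, N m; "gripper_width": opening from 0.0 (shut) to 1.0 (fully open).
Only numpy, scipy, OpenCV 4.12 (cv2) and the standard library are available. Lean on these libraries where they do the work, as an engineer would, in place of code of your own. Each camera call takes 0.05 s, during which the arm holds its last target. There are 200 camera calls.

## Task

Take the wooden baby-food masher from its cradle and slide it head first into the bay of the little white cabinet, letting the rim of its own head (not the gripper) lift the hinged steel catch, until it is fully home and the catch has dropped behind the head. Then tug the handle gently back against the catch to make sure it holds, let go, and leave the other things where they are.

Things in the scene. Friction and masses are not known exactly. Their poses are not given: they have to be found in the camera images.
- masher: plain beech masher, 0.12 kg, round about its long axis: head 48 mm diameter, 70 mm long; handle 18 mm diameter, 115 mm long. Origin on the axis at the shoulder (flat rear face of the head); +x along the axis into the head (front face x = 70 mm, handle end x = -115 mm); y, z turn as it rolls. Centre of mass at x = 18 mm. Starts level in the cradle, head to the cradle's +x, axis 62 mm above the counter
- cradle: fixed wooden cradle, base 200 x 70 x 8 mm (x -120 to 80 mm). Origin on the counter under the masher's shoulder, +x the way the head points. Head lies in a shallow V (20 degree sides, x 8 to 62 mm, 51 mm wide, rim 47 mm high) and rolls out if pushed sideways; handle rests on a 50 mm wide cross bar (x -101 to -89 mm, top 53 mm high). Between x = -85 and 0 the handle stands free
- cabinet: white plastic cabinet, fixed, 220 mm wide (y), 271 mm high, back at x = 106 mm, over a pulled-out cutlery drawer (out to x = -218 mm, up to 68 mm high). Origin on the counter under the tip of the catch; +x into the bay, z up. Side panels x 14 to 106 mm. Casing under the bay: top 88 mm high, from x = -70 mm inward
- bay (a point): point on the bay's axis, 120 mm above the counter, below the tip of the lowered catch; axes as the cabinet's, +x into the bay. A masher resting in the bay has its axis on this x axis, head towards +x. The bed is a V (15 degree sides), 56 mm wide, x -80 to 78 mm, bottom 25 mm and rims 17 mm below the axis; from x = -6 mm inward between walls 64 mm apart, up to 2 mm below the axis
- back_stop (a point): face of the solid stop at the end of the bay, on its axis, bay x = 78 mm. The head's front face meets it: fully home, the masher's origin is at bay x = 8 mm; from there it has about 8 mm of play back to the lowered catch
- flap_edge (a point): middle of the outer lower edge of the clear plastic flap door, which stands open, fixed and level like a roof over the mouth: 214 mm wide, from the cabinet out to bay x = -112 mm, underside 145 mm above the bay's axis. A gripper pointing straight down cannot reach the handle of a racked masher beneath it; one leaning 30 to 40 degrees back, body away from the cabinet, can
- hinge_pin (a point): middle of the catch's cross pin: bay x = -52 mm, 39 mm above the axis. It is held by two upright posts, 6 mm thick, x -59 to -45 mm, 62 mm apart inside, reaching 48 mm above the axis; the head passes between them under the pin
- catch (a joint): angle (rad) of the steel gravity catch, a 24 mm wide, 40 g plate: 0 = down on its stop, growing as the tip rises (to 0.9). It slopes from the pin inward and down. A head pushed in along the axis meets it at about bay x = -25 mm with its top rim, raises it to about 0.18 with little force and slides under it; once the masher's origin passes bay x = 4 mm it drops behind the shoulder and blocks the way back
- catch_tip (a point): lower inner edge of the catch's tip, middle of its width; at bay x = 0, 14 mm above the axis (5 mm above the handle) when down; moves with the catch
- spoon_a: turquoise plastic spoon, 110 mm long, in the drawer; leave alone
- spoon_b: second turquoise plastic spoon, same, in the drawer; leave alone
- fork: stainless fork, 125 mm long, in the drawer; leave alone
- jar: glass jar with steel lid, 64 mm wide, 85 mm high, on the counter, origin under its foot; leave alone
- feeding_bottle: clear feeding bottle, 58 mm wide, 150 mm high, on the counter, origin under its foot; leave alone
- bowl: white bowl, 100 mm wide, 45 mm high, on the counter, origin under its foot; leave alone
- mug: blue mug, 72 mm wide, 75 mm high, on the counter, origin under its foot; leave alone
There are look-alikes about, which are no part of the job. What is shaped like the masher but purple or red is not meant.

How it is judged:
On the way, in this order (a step that is already met when the one before it is completed fails the run):
1. the masher's head, in line with the bay, has raised the catch (value of joint catch above 0.12 rad and x of masher in the frame of bay between -0.085 and 0.003 m and angle between the x axis of masher and the x axis of bay, either way round below 0.15 rad), for 0.1 s.
2. the masher is home in the bay and the catch has dropped behind its head (x of masher in the frame of bay between -0.0025 and 0.011 m and y of masher in the frame of bay between -0.006 and 0.006 m and z of masher in the frame of bay between -0.006 and 0.006 m and angle between the x axis of masher and the x axis of bay, either way round below 0.12 rad and value of joint catch below 0.08 rad), for 0.2 s.
3. the handle is tugged back: the head presses on the lowered catch with at least 1.5 N (contact force between masher and catch above 1.5 N and value of joint catch below 0.08 rad), for 0.1 s.
At the end, for the whole second after the job is handed in: the masher lies at rest and released in the bay: its shoulder between 2.5 mm in front of and 11 mm behind the bay's reference point along the bay, within 6 mm of the bay's axis sideways and in height, in line within 0.12 rad, and the catch down (below 0.08 rad) behind its head (all of step 2 and linear speed of masher below 0.02 m/s and contact force between the fingers and masher below 0.1 N); the robot touches nothing.
It fails at once if the gripper pushes on the catch (over 1 N) (contact force between the fingers and catch above 1 N).
It fails at once if the masher is rammed or yanked against the catch (over 40 N) (contact force between masher and catch above 40 N).
It fails at once if another thing is disturbed: a spoon, the fork, jar, feeding bottle, bowl or mug moves more than 30 mm (distance of any of spoon_a, spoon_b, fork, jar, feeding_bottle, bowl, mug from where it was at the start of the episode above 0.03 m).
It also fails if it takes over 51 s, if anything falls off the work surface, if the arm or the gripper's body presses on something with over 40 N, if the wrist force passes 120 N, or if a joint passes its speed limit or range.

## Working session

There is one attempt and no reset: what is moved stays moved. The work goes in short steps, Python scripts to look and compute and a shell command to move; the robot and the scene stay as the last step left them, time stands still between calls to the robot, and variables do not carry over. Pictures are saved under pics/ and viewed, about 8 in all and at most 12, crops included, and the job is handed in when it is done.

```bash
ls; mkdir -p pics
python3 - <<'E'
from plant import manip
import cv2,numpy as np
s=manip.state();print(s)
for n in("side","top"):
    im=manip.grab_frame(n);cv2.imwrite(f"pics/{n}0.png",im[:,:,::-1]);c=manip.calibration(n);print(n,c)
E
```

```text
pics
{'time': 0.0, 'joint_pos': array([-1.27301371e+00,  5.33836486e-02,  1.61429691e+00,  9.33647637e-06,
        1.47599245e+00, -1.19008457e-01]), 'joint_vel': array([-5.95057506e-04, -8.32955339e-04, -9.31898531e-04,  7.35381042e-04,
        4.23670304e-05,  1.83159813e-04]), 'joint_efforts': array([-4.65578760e-04, -3.93676114e+01, -3.70180929e+01, -1.35997811e-04,
        6.89328153e-03, -3.55984191e-06]), 'tool_pos': array([ 0.25284505, -0.5709412 ,  0.25204462]), 'tool_rot': array([-6.70488571e-04,  8.38100826e-01, -5.45514365e-01, -7.95259669e-04]), 'contact_force': array([ 0.2748754 , -0.00116587, -0.55138881]), 'ft_torque': array([ 0.0063474 ,  0.00930441, -0.02046623]), 'gripper_width': 0.9985279291367551}
side {'fx': 494.417210614846, 'fy': 494.417210614846, 'cx': 322.0211319632841, 'cy': 209.23619356181524, 'cam_to_world': array([[-0.98015573, -0.18990042,  0.05685578,  0.61129999],
       [ 0.19811094, -0.92851619,  0.31402188,  0.3434963 ],
       [-0.00684138,  0.31905409,  0.94771181,  1.36370774],
       [ 0.        ,  0.        ,  0.        ,  1.        ]])}
top {'fx': 377.37412454512435, 'fy': 377.37412454512435, 'cx': 323.07673939056536, 'cy': 197.47748474636649, 'cam_to_world': array([[-0.00507432,  0.99442441, -0.10532972,  0.43278526],
       [-0.99995776, -0.00585313, -0.00708621, -0.0340979 ],
       [-0.00766321,  0.10528931,  0.99441211,  1.07718625],
       [ 0.        ,  0.        ,  0.        ,  1.        ]])}
```

View pics/top0.png

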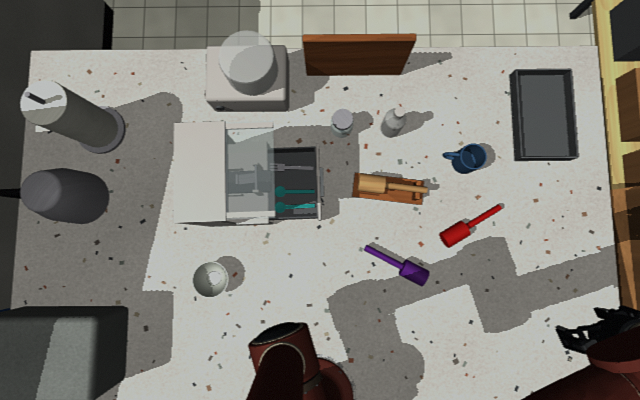

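View pics/side0.png

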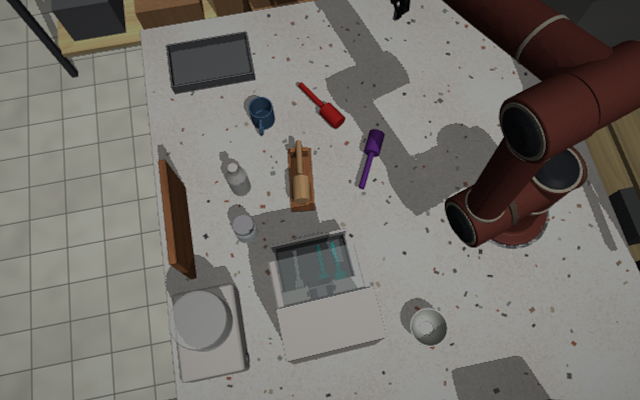

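```bash
cat > h.py <<'E'
from plant import manip
import cv2,numpy as np
from scipy.spatial.transform import Rotation as R
def ray(c,u,v):
    T=c["cam_to_world"];d=T[:3,:3]@np.array([(u-c["cx"])/c["fx"],-(v-c["cy"])/c["fy"],-1]);return T[:3,3],d/np.linalg.norm(d)
def onz(c,u,v,z):
    o,d=ray(c,u,v);return o+d*(z-o[2])/d[2]
def tri(c1,p1,c2,p2):
    A=np.zeros((3,3));b=np.zeros(3)
    rs=[ray(c1,*p1),ray(c2,*p2)]
    for o,d in rs:
        P=np.eye(3)-np.outer(d,d);A+=P;b+=P@o
    x=np.linalg.solve(A,b);return x,[np.linalg.norm((np.eye(3)-np.outer(d,d))@(x-o)) for o,d in rs]
def proj(c,X):
    p=np.linalg.inv(c["cam_to_world"])@np.append(X,1);return np.array([c["cx"]+c["fx"]*p[0]/-p[2],c["cy"]+c["fy"]*-p[1]/-p[2]])
def rot(): 
    q=manip.state()["tool_rot"];return R.from_quat([q[1],q[2],q[3],q[0]])
E
python3 - <<'E'
import cv2,numpy as np
t=cv2.imread('pics/top0.png');s=cv2.imread('pics/side0.png')
a=cv2.resize(t[110:230,168:438],None,fx=2.95,fy=2.95,interpolation=cv2.INTER_CUBIC)
cv2.imwrite('pics/topc.png',a)
b=cv2.resize(s[130:370,255:395],None,fx=2.5,fy=2.5,interpolation=cv2.INTER_CUBIC)
cv2.imwrite('pics/sidec.png',b)
for n,im,roi in(("top",t,(340,440,160,220)),("side",s,(275,325,125,220))):
    h=cv2.cvtColor(im,cv2.COLOR_BGR2HSV);x0,x1,y0,y1=roi
    print(n,[h[y,x].tolist() for x,y in([(370,184),(405,189),(360,196),(420,197)] if n=="top" else [(301,190),(298,155),(294,205),(310,200)])])
E
```

```text
top [[19, 120, 187], [17, 131, 154], [12, 182, 151], [12, 178, 66]]
side [[16, 111, 147], [16, 111, 129], [12, 150, 114], [13, 135, 89]]
```

View pics/topc.png

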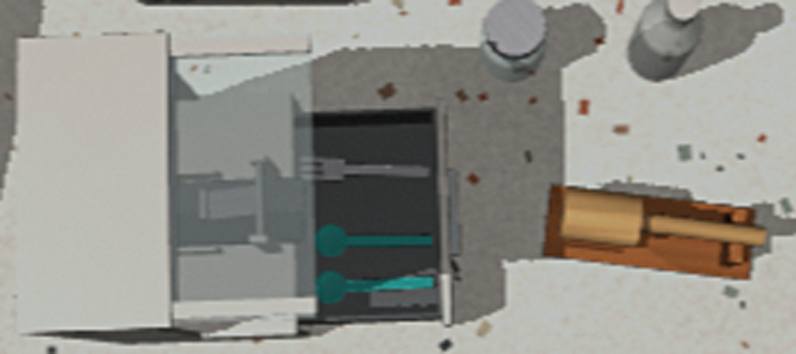

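View pics/sidec.png

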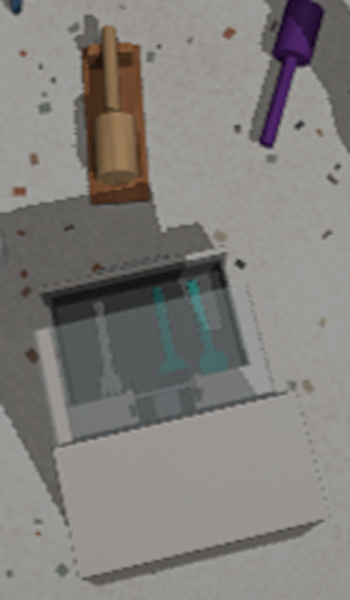

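```bash
cat > m.py <<'E'
from h import *
t=cv2.imread('pics/top0.png');s=cv2.imread('pics/side0.png')
ct,cs=manip.calibration("top"),manip.calibration("side")
f=lambda x,y:(168+(x+.5)/2.95-.5,110+(y+.5)/2.95-.5)
g=lambda x,y:(255+(x+.5)/2.5-.5,130+(y+.5)/2.5-.5)
print("cabinet top corners top cam:")
T=[onz(ct,*f(*p),.271) for p in((18,38),(168,35),(170,330),(20,333))]
S=[onz(cs,*g(*p),.271) for p in((80,577),(55,450),(295,393),(325,520))]
for a,b in zip(T,S):print(a.round(4),b.round(4))
print("flap",onz(ct,*f(313,38),.268),onz(ct,*f(313,312),.268))
# pin ends (post tops) z=.168 ; 
print("post tops",onz(ct,*f(262,160),.168),onz(ct,*f(258,242),.168))
def mask(im,roi,smax):
    h=cv2.cvtColor(im,cv2.COLOR_BGR2HSV);m=cv2.inRange(h,(14,60,60),(24,smax,255));k=np.zeros_like(m);x0,x1,y0,y1=roi
    k[y0:y1,x0:x1]=m[y0:y1,x0:x1];n,l,st,c=cv2.connectedComponentsWithStats(k);i=1+np.argmax(st[1:,4]);return (l==i)
for n,im,c,roi in(("top",t,ct,(340,440,160,220)),("side",s,cs,(275,325,125,220))):
    m=mask(im,roi,150);ys,xs=np.nonzero(m)
    P=np.array([onz(c,x,y,.062)[:2] for x,y in zip(xs,ys)])
    mu=P.mean(0);w,V=np.linalg.eigh(np.cov((P-mu).T));a=V[:,1]*np.sign(V[1,1]);b=np.array([a[1],-a[0]])
    q=(P-mu)@a;r=(P-mu)@b
    print(n,len(xs),mu,a,np.degrees(np.arctan2(a[1],a[0])),q.min(),q.max())
    for lo in np.arange(-.13,.09,.01):
        k=(q>=lo)&(q<lo+.01)
        if k.sum():
            mid=(r[k].max()+r[k].min())/2;pt=mu+a*(lo+.005)+b*mid
            print(f"{lo:.3f} w {1e3*(r[k].max()-r[k].min()):.0f} mid {pt.round(4)}")
E
python3 m.py
```

```text
cabinet top corners top cam:
[0.686  0.2995 0.271 ] [0.6858 0.2974 0.271 ]
[0.6874 0.1874 0.271 ] [0.6886 0.1885 0.271 ]
[0.4677 0.181  0.271 ] [0.4718 0.1817 0.271 ]
[0.4661 0.29   0.271 ] [0.4717 0.293  0.271 ]
flap [0.68526068 0.07953934 0.268     ] [0.48034339 0.0777574  0.268     ]
post tops [0.61272701 0.13506348 0.168     ] [0.54416947 0.13743518 0.168     ]
top 746 [ 0.5745611  -0.19209173] [0.12924786 0.99161232] 82.57386854925097 -0.11730834374576496 0.07088102949107393
-0.120 w 14 mid [ 0.5601 -0.3062]
-0.110 w 19 mid [ 0.5606 -0.2962]
-0.100 w 17 mid [ 0.5624 -0.2863]
-0.090 w 15 mid [ 0.5634 -0.2764]
-0.080 w 17 mid [ 0.5647 -0.2664]
-0.070 w 15 mid [ 0.566  -0.2565]
-0.060 w 17 mid [ 0.5674 -0.2466]
-0.050 w 15 mid [ 0.569  -0.2367]
-0.040 w 17 mid [ 0.5702 -0.2268]
-0.030 w 17 mid [ 0.5708 -0.2168]
-0.020 w 17 mid [ 0.573 -0.207]
-0.010 w 38 mid [ 0.5757 -0.1973]
-0.000 w 47 mid [ 0.575  -0.1871]
0.010 w 47 mid [ 0.5773 -0.1773]
0.020 w 48 mid [ 0.5778 -0.1673]
0.030 w 45 mid [ 0.5791 -0.1574]
0.040 w 48 mid [ 0.5804 -0.1475]
0.050 w 47 mid [ 0.581  -0.1375]
0.060 w 48
[... 179 characters left out ...]
0 w 6 mid [ 0.5593 -0.3132]
-0.120 w 12 mid [ 0.561  -0.3033]
-0.110 w 15 mid [ 0.5615 -0.2933]
-0.100 w 15 mid [ 0.5632 -0.2834]
-0.090 w 17 mid [ 0.5639 -0.2734]
-0.080 w 17 mid [ 0.5656 -0.2636]
-0.070 w 18 mid [ 0.5673 -0.2537]
-0.060 w 17 mid [ 0.5689 -0.2438]
-0.050 w 17 mid [ 0.5708 -0.234 ]
-0.040 w 15 mid [ 0.5714 -0.224 ]
-0.030 w 15 mid [ 0.5733 -0.2141]
-0.020 w 34 mid [ 0.5739 -0.2041]
-0.010 w 46 mid [ 0.5756 -0.1943]
-0.000 w 46 mid [ 0.5773 -0.1844]
0.010 w 45 mid [ 0.5764 -0.1742]
0.020 w 46 mid [ 0.5782 -0.1644]
0.030 w 45 mid [ 0.5801 -0.1545]
0.040 w 45 mid [ 0.5819 -0.1447]
0.050 w 45 mid [ 0.581  -0.1345]
0.060 w 48 mid [ 0.5842 -0.1248]
0.070 w 28 mid [ 0.5845 -0.1148]
```

```bash
cat >> h.py <<'E'
def Rt(yaw,lean):
    a=np.array([np.cos(yaw),np.sin(yaw),0]);z=np.sin(lean)*a+np.array([0,0,-np.cos(lean)])
    x=np.array([a[1],-a[0],0]);return np.c_[x,np.cross(z,x),z]
def go(p,Rm):
    s=manip.state();Rc=rot()
    print("lin cm",(Rc.inv().apply(np.array(p)-s["tool_pos"])*100).round(2),"rot",np.degrees((Rc.inv()*R.from_matrix(Rm)).as_rotvec()).round(2),"t",s["time"])
E
python3 - <<'E'
from h import *
Rm=Rt(np.radians(82.6),np.radians(40));G=np.array([.5646,-.2714,.062]);p=G-.011*Rm[:,2]
print(p,Rm);go(p-.09*Rm[:,2],Rm)
E
```

```text
[ 0.56368933 -0.27841177  0.07042649] [[ 0.99167116 -0.09866315  0.08278821]
 [-0.1287956  -0.75966418  0.63743394]
 [ 0.         -0.64278761 -0.76604444]]
lin cm [ -9.2  -37.26  11.3 ] rot [ 36.32 -20.38 -56.26] t 0.1
```

```bash
python3 -m pendant '{"linear":[[-9.2,-37.3,8],[-9.2,-37.3,8],[-9.2,-37.3,8],[-9.2,-37.3,8],[-9.2,-37.3,8],[-9.2,-37.3,8],[-9.2,-37.3,8],[-9.2,-37.3,8],[-9.2,-37.3,8],[-9.2,-37.3,8]],"rotation":[[36.3,-20.4,-56.3],[36.3,-20.4,-56.3],[36.3,-20.4,-56.3],[36.3,-20.4,-56.3],[36.3,-20.4,-56.3],[36.3,-20.4,-56.3],[36.3,-20.4,-56.3],[36.3,-20.4,-56.3],[36.3,-20.4,-56.3],[36.3,-20.4,-56.3]],"grip":[0.4,0.4,0.4,0.4,0.4,0.4,0.4,0.4,0.4,0.4]}'
cat > n.py <<'E'
from h import *
Rm=Rt(np.radians(82.6),np.radians(40));G=np.array([.5646,-.2714,.062]);p=G-.011*Rm[:,2]
print(p);go(p-.09*Rm[:,2],Rm);print(manip.state()["joint_pos"])
E
python3 n.py
```

```text
time: 0.93
tool_pos: [0.559, -0.3326, 0.1711]
tool_rot: [-0.343, 0.937, -0.057, 0.021]
contact_force: [-0.4, 1.0, 0.5]
gripper_width: 0.597
[ 0.56368933 -0.27841177  0.07042649]
lin cm [-0.23  2.31  2.2 ] rot [-0.23  0.27  0.39] t 0.9333
[-0.84714044  0.41086473  1.4411792   0.51576683  1.77181415 -0.74827244]
```

```bash
python3 -m pendant '{"linear":[[-0.2,2.3,2.2],[-0.2,2.3,2.2],[-0.2,2.3,2.2],[-0.2,2.3,2.2],[-0.2,2.3,2.2],[-0.2,2.3,2.2],[-0.2,2.3,2.2],[-0.2,2.3,2.2],[-0.2,2.3,2.2],[-0.2,2.3,2.2]],"rotation":[[0,0,0],[0,0,0],[0,0,0],[0,0,0],[0,0,0],[0,0,0],[0,0,0],[0,0,0],[0,0,0],[0,0,0]],"grip":[0.4,0.4,0.4,0.4,0.4,0.4,0.4,0.4,0.4,0.4]}'
python3 n.py
python3 - <<'E'
from h import *
c=manip.calibration("wrist");im=manip.grab_frame("wrist")[:,:,::-1].copy();print(c["fx"],c["cam_to_world"].round(3).tolist())
S=np.array([.5743,-.197,.062]);a=np.array([.129,.9917,0])
for x in(-.115,-.075,0,.07):
    q=proj(c,S+a*x);print(x,q);cv2.circle(im,tuple(int(round(v)) for v in q),4,(0,0,255),1)
cv2.imwrite("pics/w1.png",im)
E
```

```text
time: 1.77
tool_pos: [0.5544, -0.3397, 0.142]
tool_rot: [-0.34, 0.938, -0.06, 0.022]
contact_force: [-0.6, 0.7, -0.2]
gripper_width: 0.598
[ 0.56368933 -0.27841177  0.07042649]
lin cm [ 0.13 -0.15  0.47] rot [ 0.12 -0.02  0.07] t 1.7667
[-0.85819112  0.43949108  1.45417043  0.50605477  1.73282155 -0.77285714]
334.4138746611206 [[0.992, 0.115, -0.053, 0.553], [-0.127, 0.909, -0.397, -0.361], [0.002, 0.401, 0.916, 0.28], [0.0, 0.0, 0.0, 1.0]]
-0.115 [321.73020643 261.87610172]
-0.075 [321.86605919 205.81395952]
0 [322.07672388 118.87929481]
0.07 [322.23454785  53.75032559]
```

View pics/w1.png

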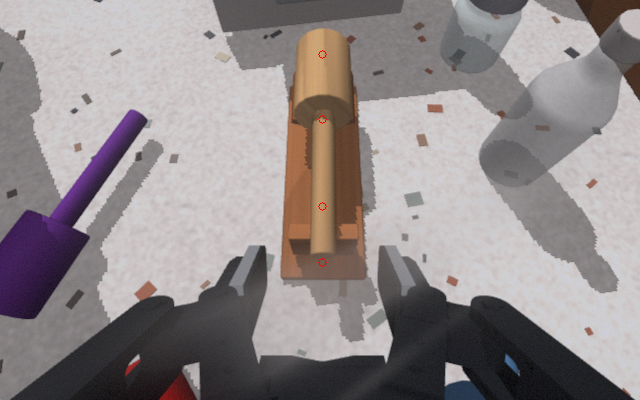

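Run:
```python
from h import *
c=manip.calibration("wrist")
S=np.array([.5743,-.197,.062]);a=np.array([.129,.9917,0])
def along(v,z,u=323): return (onz(c,u,v,z)-S)@a
print("end, bottom of end face v253",along(253,.053),"mid? 247",along(247,.062))
print("shoulder: handle top at face v110",along(110,.071)); print("head rear face bottom rim v125",along(126,.041))
print("head front top rim v30",along(30,.086), "crossbar rear top v~238",along(238,.053))
print("lateral at handle",onz(c,323,205,.062))
```

```text
end, bottom of end face v253 -0.10665531897914118 mid? 247 -0.10489376350066783
shoulder: handle top at face v110 0.0015241774608973373
head rear face bottom rim v125 0.008435698229477335
head front top rim v30 0.07011920759602389 crossbar rear top v~238 -0.09584779081903988
lateral at handle [ 0.56546519 -0.27083473  0.062     ]
```

```bash
python3 -m pendant '{"linear":[[0.2,-0.5,2],[0.2,-0.5,4],[0.2,-0.5,6],[0.2,-0.5,7.5],[0.2,-0.5,8.7],[0.2,-0.5,9.4],[0.2,-0.5,9.8],[0.2,-0.5,9.8],[0.2,-0.5,9.8],[0.2,-0.5,9.8]],"rotation":[[0,0,0],[0,0,0],[0,0,0],[0,0,0],[0,0,0],[0,0,0],[0,0,0],[0,0,0],[0,0,0],[0,0,0]],"grip":[0.4,0.4,0.4,0.4,0.4,0.4,0.4,0.4,0.4,0.4]}'
python3 - <<'E'
from h import *
Rm=Rt(np.radians(82.6),np.radians(40));G=np.array([.5646,-.2714,.062])+np.array([.001+.0006,.005,0]);p=G-.011*Rm[:,2]
print(p);go(p,Rm)
E
```

```text
time: 2.65
tool_pos: [0.5655, -0.2746, 0.0706]
tool_rot: [-0.34, 0.938, -0.06, 0.023]
contact_force: [-0.4, -0.1, 0.1]
gripper_width: 0.603
[ 0.56528933 -0.27341177  0.07042649]
lin cm [-0.03 -0.08  0.09] rot [ 0.17 -0.08  0.09] t 2.65
```

Well placed. Close, then lift straight up a little.

```bash
python3 -m pendant '{"linear":[[0,0,0],[0,0,0],[0,0,0],[0,0,0],[0,0,0],[0,0,0],[0,0,0],[0,0,0],[0,0,0],[0,0,0]],"rotation":[[0,0,0],[0,0,0],[0,0,0],[0,0,0],[0,0,0],[0,0,0],[0,0,0],[0,0,0],[0,0,0],[0,0,0]],"grip":[1,1,1,1,1,1,1,1,1,1]}'
python3 - <<'E'
from h import *
Rc=rot();print("up in tool axes",Rc.inv().apply([0,0,1]))
# transfer: target with bay estimate, masher shoulder at bay x=-110, z 124
s=manip.state();yaw=np.radians(91.8);O=np.array([.5785,.1893,.12]);b=np.array([np.cos(yaw),np.sin(yaw),0])
Rm=Rt(yaw,np.radians(40));G=O+b*(-.125-.072)+[0,0,.004];p=G-.011*Rm[:,2]
print(p);go(p,Rm);go(p+[0,0,.03],Rm)
E
```

```text
time: 3.48
tool_pos: [0.5651, -0.2742, 0.0703]
tool_rot: [-0.34, 0.938, -0.06, 0.022]
contact_force: [-2.0, -2.8, 5.3]
gripper_width: 0.191
up in tool axes [ 0.00113365 -0.64100494 -0.76753592]
[ 0.58491001 -0.01466997  0.13242649]
lin cm [ -1.35 -23.93  11.89] rot [ 0.14 -5.92 -6.98] t 3.4833
lin cm [ -1.34 -25.86   9.59] rot [ 0.14 -5.92 -6.98] t 3.4833
```

```bash
python3 -m pendant '{"linear":[[0,-0.6,-0.8],[0,-1.3,-1.5],[0,-2.6,-3.1],[0,-3.8,-4.6],[0,-5.1,-6.1],[0,-6.4,-7.7],[0,-6.4,-7.7],[0,-6.4,-7.7],[0,-6.4,-7.7],[0,-6.4,-7.7]],"rotation":[[0,0,0],[0,0,0],[0,0,0],[0,0,0],[0,0,0],[0,0,0],[0,0,0],[0,0,0],[0,0,0],[0,0,0]],"grip":[1,1,1,1,1,1,1,1,1,1]}'
cat > t.py <<'E'
from h import *
import sys
yaw=np.radians(91.8);O=np.array([.5785,.1893,.12]);b=np.array([np.cos(yaw),np.sin(yaw),0])
x,dz=float(sys.argv[1]),float(sys.argv[2])
Rm=Rt(yaw,np.radians(40));G=O+b*(x-.073)+[0,0,dz];p=G-.011*Rm[:,2]
print(p);go(p,Rm)
E
python3 t.py -.135 .03
```

```text
time: 4.32
tool_pos: [0.5642, -0.2732, 0.1678]
tool_rot: [-0.341, 0.938, -0.061, 0.021]
contact_force: [-1.3, 0.7, -2.1]
gripper_width: 0.189
[ 0.58525553 -0.02566454  0.15842649]
lin cm [ -1.07 -18.41  16.67] rot [-0.   -5.79 -7.09] t 4.3167
```

```bash
python3 -m pendant '{"linear":[[-0.1,-1.8,1.7],[-0.3,-4,3.5],[-0.4,-6.5,6],[-0.6,-9,8],[-0.7,-11.5,10.5],[-0.8,-14,12.8],[-0.9,-16,14.7],[-1,-17.5,16],[-1.1,-18.2,16.5],[-1.1,-18.4,16.7]],"rotation":[[0,-0.6,-0.7],[0,-1.2,-1.4],[0,-1.8,-2.1],[0,-2.4,-2.8],[0,-3,-3.5],[0,-3.6,-4.2],[0,-4.2,-4.9],[0,-5,-6],[0,-5.8,-7.1],[0,-5.8,-7.1]],"grip":[1,1,1,1,1,1,1,1,1,1]}'
python3 t.py -.135 .03
python3 - <<'E'
from h import *
out=[]
for n in("side","top","wrist"):
    im=manip.grab_frame(n)[:,:,::-1];cv2.imwrite(f"pics/{n}2.png",im);out.append(im)
a=cv2.resize(out[1][110:220,220:400],(800,489),interpolation=cv2.INTER_CUBIC);cv2.imwrite("pics/t2.png",a)
c=manip.calibration("wrist");print({k:np.array(v).tolist() for k,v in c.items()})
E
```

```text
time: 5.15
tool_pos: [0.5852, -0.0248, 0.1585]
tool_rot: [-0.341, 0.94, 0.016, -0.006]
contact_force: [0.3, -0.0, -0.9]
gripper_width: 0.188
[ 0.58525553 -0.02566454  0.15842649]
lin cm [ 0.01  0.08 -0.05] rot [0.07 0.09 0.15] t 5.15
{'fx': 334.4138746611206, 'fy': 334.4138746611206, 'cx': 321.94983740684415, 'cy': 199.83379456286931, 'cam_to_world': [[0.9994833963073031, -0.030517242286507516, 0.010081588627021536, 0.5874964620577078], [0.032000867567852746, 0.9158541441492339, -0.40023384554479957, -0.04900260680259693], [0.002980768512085821, 0.4003497028447759, 0.9163575887453413, 0.29745656234940543], [0.0, 0.0, 0.0, 1.0]]}
```

View pics/wrist2.png

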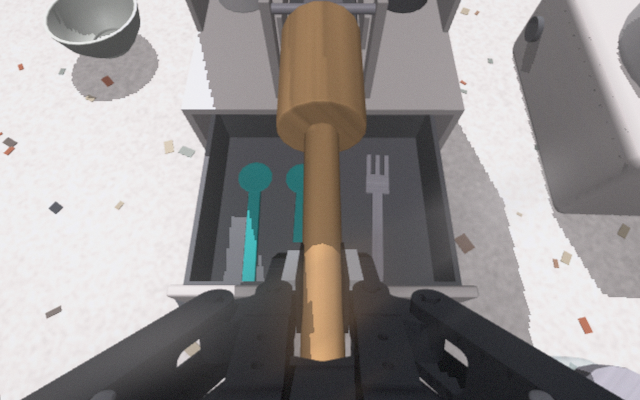

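View pics/t2.png

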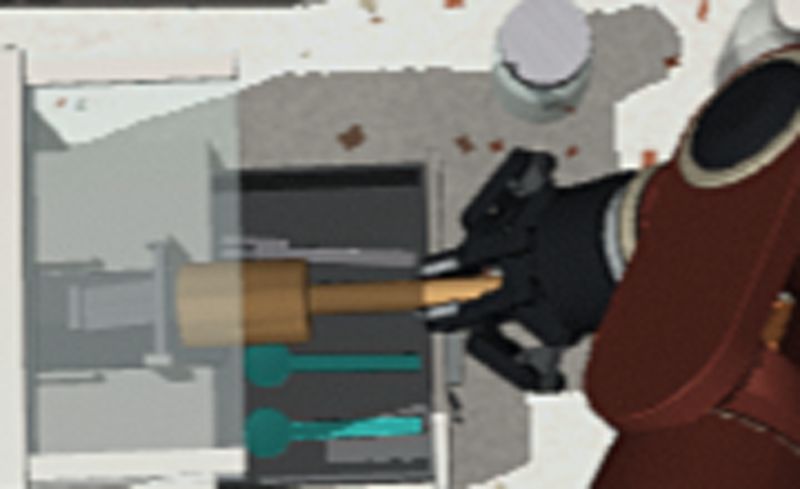

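Run:
```python
from h import *
c=manip.calibration("wrist");ct=manip.calibration("top")
O=np.array([.5785,.1893,.12]);y=np.radians(91.8);b=np.array([np.cos(y),np.sin(y),0]);l=np.array([-b[1],b[0],0])
def pr(n,X): d=X-O;print(n,X.round(4),"bay",(d@b).round(4),(d@l).round(4),d[2].round(4))
pr("casing L",onz(c,187,110,.088));pr("casing R",onz(c,464,110,.088))
pr("pin L",onz(c,275,8,.159));pr("pin R",onz(c,372,8,.159))
f=lambda x,yy:(220+x/4.444,110+yy/4.444)
pr("shoulder top",onz(ct,*f(307,303),.15));pr("front top",onz(ct,*f(179,306),.15))
for w in(86,88,90):
    dep=334.4*.048/w;o,d=ray(c,321.5,126)
    fw=-c["cam_to_world"][:3,2];pr(f"rear face w{w}",o+d*dep/(d@fw))
im=cv2.imread("pics/wrist2.png");h=cv2.cvtColor(im,cv2.COLOR_BGR2HSV);m=cv2.inRange(h,(8,70,40),(25,255,255))
for v in(20,40,60,80,100,110,120,125,130,140,160,200,240):
    xs=np.nonzero(m[v,230:420])[0]+230;print(v,xs.min(),xs.max(),len(xs),end=" | ")
print(h[60,320],h[200,320])
```

```text
casing L [0.4785 0.1148 0.088 ] bay -0.0714 0.1023 -0.032
casing R [0.6929 0.1221 0.088 ] bay -0.0707 -0.1122 -0.032
pin L [0.5537 0.1366 0.159 ] bay -0.0519 0.0265 0.039
pin R [0.6121 0.1387 0.159 ] bay -0.0516 -0.032 0.039
shoulder top [0.5797 0.0568 0.15  ] bay -0.1325 0.0029 0.03
front top [0.5785 0.1284 0.15  ] bay -0.0608 0.0019 0.03
rear face w86 [0.5841 0.0634 0.1429] bay -0.126 -0.0016 0.0229
rear face w88 [0.5842 0.0609 0.1464] bay -0.1285 -0.0016 0.0264
rear face w90 [0.5843 0.0584 0.1498] bay -0.131 -0.0016 0.0298
20 286 355 70 | 40 281 360 80 | 60 280 361 82 | 80 279 363 85 | 100 278 364 87 | 110 277 364 88 | 120 276 366 91 | 125 276 365 90 | 130 277 365 89 | 140 283 359 77 | 160 304 338 35 | 200 304 339 36 | 240 303 340 38 | [ 14 108 153] [ 16 108 142]
```

```bash
sed -i 's/O=np.array(\[.5785/O=np.array([.5805/; s/x-.073/x-.077/' t.py; python3 t.py -.145 .03;python3 t.py -.145 .003; python3 t.py -.12 .003
```

```text
[ 0.58769528 -0.03965763  0.15842649]
lin cm [ 0.16  1.02 -0.75] rot [ 0.13 -0.1   0.03] t 5.3
[ 0.58769528 -0.03965763  0.13142649]
lin cm [0.15 2.75 1.33] rot [ 0.13 -0.1   0.03] t 5.3
[ 0.58691001 -0.01466997  0.13142649]
lin cm [0.15 0.83 2.93] rot [ 0.13 -0.1   0.03] t 5.3
```

```bash
python3 -m pendant '{"linear":[[0.1,0.5,-0.4],[0.2,1,-0.8],[0.2,1.5,-0.2],[0.2,2,0.4],[0.2,2.4,0.9],[0.2,2.7,1.3],[0.2,2.7,1.3],[0.2,2.1,1.8],[0.2,1.5,2.4],[0.2,0.8,2.9]],"rotation":[[0,0,0],[0,0,0],[0,0,0],[0,0,0],[0,0,0],[0,0,0],[0,0,0],[0,0,0],[0,0,0],[0,0,0]],"grip":[1,1,1,1,1,1,1,1,1,1]}'
python3 t.py -.11 .003;python3 t.py -.06 .003; python3 t.py -.03 .002;  python3 - <<'E'
from h import *
s=manip.grab_frame("side")[:,:,::-1];cv2.imwrite("pics/side3.png",s)
w=manip.grab_frame("wrist")[:,:,::-1]
a=cv2.resize(s[220:320,265:385],(480,400),interpolation=cv2.INTER_CUBIC);b=cv2.resize(w[0:250,220:420],(320,400))
cv2.imwrite("pics/sw3.png",np.hstack([a,b]))
E
```

```text
time: 6.13
tool_pos: [0.5874, -0.0128, 0.1325]
tool_rot: [-0.341, 0.94, 0.015, -0.004]
contact_force: [-0.1, 0.0, -1.1]
gripper_width: 0.189
[ 0.58659591 -0.0046749   0.13142649]
lin cm [-0.06 -0.56  0.61] rot [ 0.11 -0.1   0.12] t 6.1333
[0.58502537 0.04530043 0.13142649]
lin cm [-0.06 -4.4   3.81] rot [ 0.11 -0.1   0.12] t 6.1333
[0.58408305 0.07528562 0.13042649]
lin cm [-0.05 -6.63  5.82] rot [ 0.11 -0.1   0.12] t 6.1333
```

View pics/sw3.png

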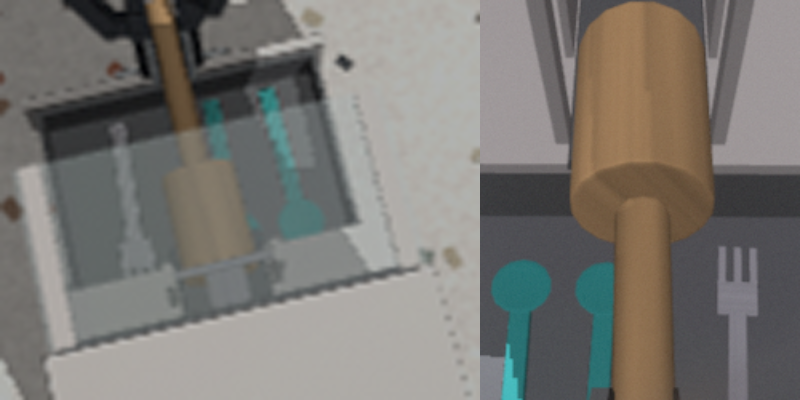

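```bash
python3 -m pendant '{"linear":[[0,-0.5,0.4],[0,-1,0.9],[0,-1.5,1.3],[0,-2,1.7],[0,-2.5,2.2],[0,-3,2.6],[-0.1,-3.5,3],[-0.1,-4,3.5],[-0.1,-4.4,3.8],[-0.1,-4.4,3.8]],"rotation":[[0,0,0],[0,0,0],[0,0,0],[0,0,0],[0,0,0],[0,0,0],[0,0,0],[0,0,0],[0,0,0],[0,0,0]],"grip":[1,1,1,1,1,1,1,1,1,1]}'
python3 t.py -.06 .002;python3 t.py 0 .002; python3 t.py .004 .001
```

```text
time: 7.07
tool_pos: [0.5843, 0.0454, 0.1314]
tool_rot: [-0.341, 0.94, 0.016, -0.005]
contact_force: [-0.7, -0.2, -2.1]
gripper_width: 0.189
[0.58502537 0.04530043 0.13042649]
lin cm [0.08 0.07 0.06] rot [ 0.09 -0.04  0.14] t 7.0667
[0.58314072 0.10527082 0.13042649]
lin cm [ 0.08 -4.53  3.91] rot [ 0.09 -0.04  0.14] t 7.0667
[0.58301508 0.10926885 0.12942649]
lin cm [ 0.08 -4.78  4.25] rot [ 0.09 -0.04  0.14] t 7.0667
```

```bash
python3 -m pendant '{"linear":[[0.1,-0.4,0.3],[0.1,-0.8,0.7],[0.1,-1.2,1],[0.1,-1.6,1.4],[0.1,-2,1.7],[0.1,-2.4,2.1],[0.1,-2.8,2.4],[0.1,-3.2,2.8],[0.1,-3.4,3],[0.1,-3.4,3]],"rotation":[[0,0,0],[0,0,0],[0,0,0],[0,0,0],[0,0,0],[0,0,0],[0,0,0],[0,0,0],[0,0,0],[0,0,0]],"grip":[1,1,1,1,1,1,1,1,1,1]}'
python3 t.py -.015 .002;python3 t.py 0.006 .001;  python3 - <<'E'
from h import *
s=manip.grab_frame("side")[:,:,::-1];t=manip.grab_frame("top")[:,:,::-1]
w=manip.grab_frame("wrist")[:,:,::-1]
cv2.imwrite("pics/t4.png",t)
a=cv2.resize(t[140:200,220:310],(480,320),interpolation=cv2.INTER_CUBIC);b=cv2.resize(w[0:213,214:426],(320,320))
cv2.imwrite("pics/tw4.png",np.hstack([a,b]))
E
```

```text
time: 7.9
tool_pos: [0.5839, 0.0903, 0.13]
tool_rot: [-0.341, 0.94, 0.016, -0.005]
contact_force: [0.1, 0.1, -1.6]
gripper_width: 0.188
[0.58361188 0.09027822 0.13042649]
lin cm [-0.03 -0.02 -0.03] rot [ 0.1  -0.05  0.12] t 7.9
[0.58295226 0.11126786 0.12942649]
lin cm [-0.02 -1.57  1.39] rot [ 0.1  -0.05  0.12] t 7.9
```

View pics/tw4.png

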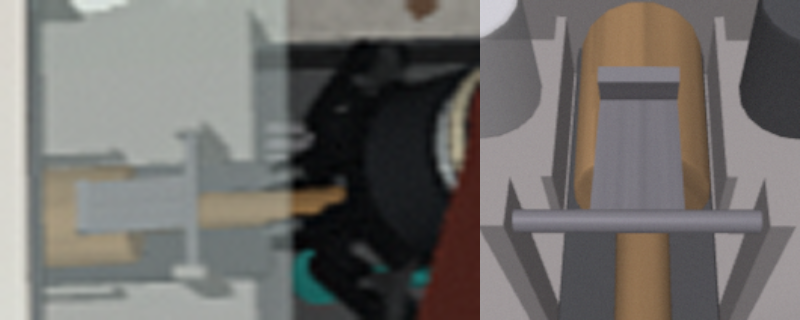

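```bash
python3 -m pendant '{"linear":[[0,-0.3,0.2],[0,-0.5,0.45],[0,-0.7,0.65],[0,-0.9,0.8],[0,-1.1,1],[0,-1.3,1.15],[0,-1.4,1.25],[0,-1.5,1.35],[0,-1.55,1.4],[0,-1.55,1.4]],"rotation":[[0,0,0],[0,0,0],[0,0,0],[0,0,0],[0,0,0],[0,0,0],[0,0,0],[0,0,0],[0,0,0],[0,0,0]],"grip":[1,1,1,1,1,1,1,1,1,1]}'
cat > w.py <<'E'
from h import *
import sys
w=manip.grab_frame("wrist")[:,:,::-1]
cv2.imwrite("pics/w%s.png"%sys.argv[1],cv2.resize(w[0:240,200:440],(480,480)))
E
python3 t.py 0.006 .001; python3 w.py 5
```

```text
time: 8.88
tool_pos: [0.5835, 0.1106, 0.1294]
tool_rot: [-0.341, 0.94, 0.015, -0.004]
contact_force: [0.2, 0.7, -1.7]
gripper_width: 0.184
[0.58295226 0.11126786 0.12942649]
lin cm [-0.05 -0.06  0.04] rot [ 0.11 -0.09  0.1 ] t 8.8833
```

View pics/w5.png

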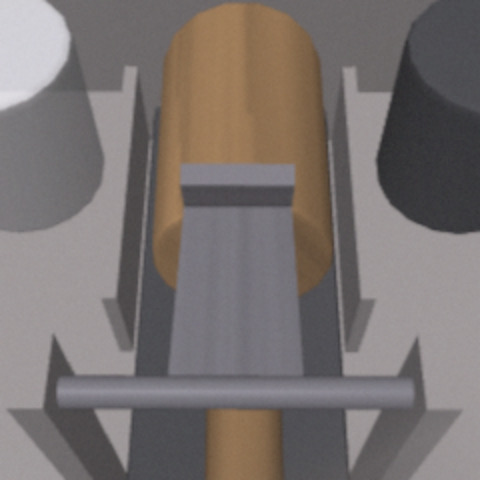

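```bash
python3 -m pendant '{"linear":[[0,-0.1,0.05],[0,-0.15,0.1],[0,-0.2,0.15],[0,-0.25,0.2],[0,-0.3,0.25],[0,-0.35,0.3],[0,-0.4,0.35],[0,-0.45,0.4],[0,-0.45,0.4],[0,-0.45,0.4]],"rotation":[[0,0,0],[0,0,0],[0,0,0],[0,0,0],[0,0,0],[0,0,0],[0,0,0],[0,0,0],[0,0,0],[0,0,0]],"grip":[1,1,1,1,1,1,1,1,1,1]}'
python3 t.py 0.012 .001; python3 w.py 6
```

```text
time: 9.77
tool_pos: [0.5833, 0.116, 0.1291]
tool_rot: [-0.341, 0.94, 0.015, -0.004]
contact_force: [-1.3, -4.7, -1.7]
gripper_width: 0.186
[0.58276379 0.1172649  0.12942649]
lin cm [-0.05 -0.12  0.06] rot [ 0.17 -0.1   0.09] t 9.7667
```

View pics/w6.png

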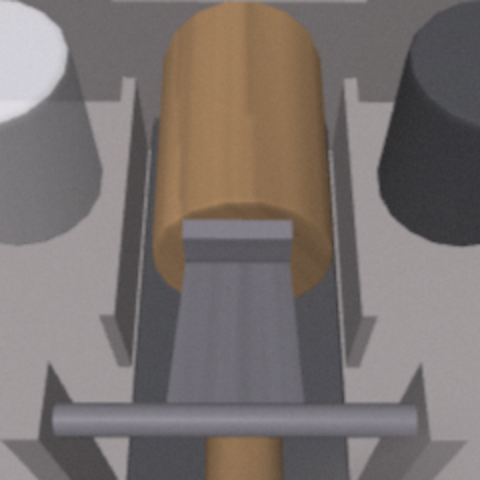

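```bash
python3 -m pendant '{"linear":[[0,0.05,-0.05],[0,0.1,-0.1],[0,0.15,-0.15],[0,0.2,-0.2],[0,0.3,-0.25],[0,0.4,-0.3],[0,0.45,-0.4],[0,0.5,-0.45],[0,0.55,-0.45],[0,0.55,-0.45]],"rotation":[[0,0,0],[0,0,0],[0,0,0],[0,0,0],[0,0,0],[0,0,0],[0,0,0],[0,0,0],[0,0,0],[0,0,0]],"grip":[1,1,1,1,1,1,1,1,1,1]}'; python3 t.py .008 0
```

```text
time: 10.65
tool_pos: [0.5835, 0.1093, 0.1291]
tool_rot: [-0.341, 0.94, 0.015, -0.004]
contact_force: [-0.3, -0.1, -0.7]
gripper_width: 0.186
[0.58288944 0.11326687 0.12842649]
lin cm [-0.05 -0.27  0.31] rot [ 0.11 -0.1   0.09] t 10.65
```

```bash
python3 -m pendant '{"linear":[[0,0.02,-0.02],[0,0.04,-0.03],[0,0.06,-0.05],[0,0.08,-0.06],[0,0.1,-0.08],[0,0.12,-0.1],[0,0.14,-0.12],[0,0.15,-0.13],[0,0.15,-0.13],[0,0.15,-0.13]],"rotation":[[0,0,0],[0,0,0],[0,0,0],[0,0,0],[0,0,0],[0,0,0],[0,0,0],[0,0,0],[0,0,0],[0,0,0]],"grip":[1,1,1,1,1,1,1,1,1,1]}'
```

```text
time: 11.48
tool_pos: [0.5835, 0.1079, 0.1292]
tool_rot: [-0.342, 0.94, 0.015, -0.004]
contact_force: [0.0, 5.8, -1.0]
gripper_width: 0.186
```

```bash
python3 -m pendant '{"linear":[[0,-0.1,0.1],[0,-0.2,0.2],[0,-0.3,0.25],[0,-0.3,0.25],[0,-0.3,0.25],[0,-0.3,0.25],[0,-0.3,0.25],[0,-0.3,0.25],[0,-0.3,0.25],[0,-0.3,0.25]],"rotation":[[0,0,0],[0,0,0],[0,0,0],[0,0,0],[0,0,0],[0,0,0],[0,0,0],[0,0,0],[0,0,0],[0,0,0]],"grip":[1,1,1,1,0.7,0.7,0.7,0.7,0.7,0.7]}'; python3 w.py 7
```

```text
time: 12.32
tool_pos: [0.5835, 0.1112, 0.1292]
tool_rot: [-0.341, 0.94, 0.015, -0.004]
contact_force: [-0.2, 0.3, -1.0]
gripper_width: 0.304
```

View pics/w7.png

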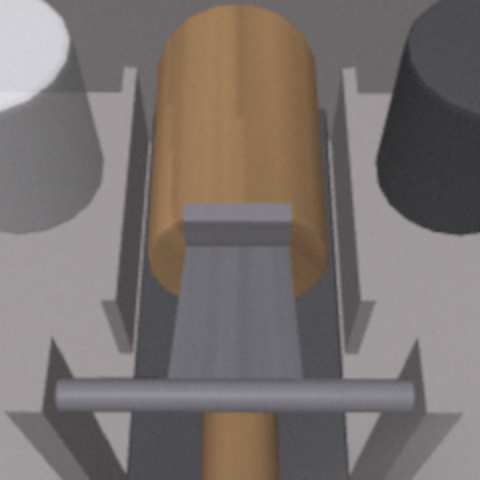

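```bash
python3 -m pendant '{"linear":[[0,0,-0.5],[0,0,-1],[0,0,-2],[0,0,-3.5],[0,0,-5],[0,0,-7],[0,0,-9],[0,0,-11],[0,0,-12],[0,0,-12]],"rotation":[[0,0,0],[0,0,0],[0,0,0],[0,0,0],[0,0,0],[0,0,0],[0,0,0],[0,0,0],[0,0,0],[0,0,0]],"grip":[0.7,0.7,0.7,0.7,0.7,0.7,0.7,0.7,0.7,0.7]}'
python3 - <<'E'
from h import *
t=manip.grab_frame("top")[:,:,::-1];w=manip.grab_frame("wrist")[:,:,::-1]
a=cv2.resize(t[130:210,220:330],(440,320),interpolation=cv2.INTER_CUBIC);b=cv2.resize(w[0:240,185:455],(360,320))
cv2.imwrite("pics/f8.png",np.hstack([a,b]))
E
```

```text
time: 13.2
tool_pos: [0.5872, 0.0325, 0.2243]
tool_rot: [-0.34, 0.94, 0.015, -0.002]
contact_force: [-0.1, 0.7, 0.8]
gripper_width: 0.3
```

Run:
```python
from h import *
c=manip.calibration("wrist");w=manip.grab_frame("wrist")[:,:,::-1]
h=cv2.cvtColor(w.copy(),cv2.COLOR_BGR2HSV);m=cv2.inRange(h,(8,70,40),(25,255,255));m[:,:230]=0;m[:,420:]=0
O=np.array([.5805,.1893,.12]);y=np.radians(91.8);b=np.array([np.cos(y),np.sin(y),0]);l=np.array([-b[1],b[0],0])
for v in range(0,400,12):
    xs=np.nonzero(m[v])[0]
    if len(xs)>8:
        X=onz(c,(xs.min()+xs.max())/2,v,.125)-O;print(v,xs.min(),xs.max(),len(xs),"bay x %.3f lat %.4f"%(X@b,X@l))
print("expected shoulder x5mm row",proj(c,O+b*.005),"handle end",proj(c,O-b*.110), "pin",proj(c,O-b*.052+[0,0,.039]),"tip down",proj(c,O+[0,0,.014]),"tip at .18",proj(c,O+[0,0,.0235]))
g=cv2.cvtColor(w.copy(),cv2.COLOR_BGR2GRAY);print(g[60:190:2,322].tolist())
print(manip.state()["contact_force"])
```

```text
156 310 330 21 bay x -0.036 lat -0.0005
168 310 330 21 bay x -0.047 lat -0.0005
180 310 331 22 bay x -0.058 lat -0.0010
192 310 331 22 bay x -0.068 lat -0.0010
204 310 331 22 bay x -0.078 lat -0.0010
216 310 332 23 bay x -0.088 lat -0.0014
228 310 332 23 bay x -0.097 lat -0.0014
240 310 332 23 bay x -0.107 lat -0.0015
expected shoulder x5mm row [319.59084022 118.59475445] handle end [318.98998354 246.44346233] pin [319.13956144 150.61175687] tip down [319.52606189 113.02133881] tip at .18 [319.49482812 105.48032167]
[171, 169, 171, 170, 170, 169, 171, 168, 170, 173, 170, 170, 171, 170, 173, 175, 171, 172, 171, 171, 175, 178, 178, 174, 153, 155, 155, 162, 163, 164, 163, 163, 162, 112, 109, 107, 106, 107, 108, 108, 105, 106, 108, 109, 127, 139, 114, 89, 116, 118, 120, 117, 114, 115, 116, 112, 114, 116, 116, 117, 114, 115, 118, 116, 117]
[-0.09089063 -0.11236043 -0.71972153]
```

Run:
```python
from h import *
c=manip.calibration("wrist");s=manip.state();T=np.eye(4);T[:3,:3]=rot().as_matrix();T[:3,3]=s["tool_pos"];C=np.linalg.inv(T)@c["cam_to_world"]
O=np.array([.5805,.1893,.12]);y=np.radians(91.8);b=np.array([np.cos(y),np.sin(y),0])
def hgt(c,v,x):
    o,d=ray(c,320,v);X=o+d*((x-(o-O)@b)/(d@b));return (X-O)[2]
Rm=rot().as_matrix()
for n,p,tip,pin in(("w5 up",[.5835,.1106,.1294],165,392),("w6",[.5833,.116,.1291],220,420),("w7",[.5835,.1112,.1292],205,395)):
    T2=np.eye(4);T2[:3,:3]=Rm;T2[:3,3]=p;k=dict(c);k["cam_to_world"]=T2@C
    print(n,"tip upper edge h",hgt(k,tip/2,0).round(4),"pin h",hgt(k,pin/2,-.052).round(4))
print("now",hgt(c,108,0).round(4),"pin",hgt(c,150,-.052).round(4))
```

```text
w5 up tip upper edge h 0.0395 pin h 0.0396
w6 tip upper edge h 0.0282 pin h 0.0394
w7 tip upper edge h 0.0275 pin h 0.0394
now 0.0203 pin 0.0399
```

```bash
python3 -c "
from plant import manip
print(manip.job_done(), manip.state()['time'])"
```

```text
the job is handed in; nothing more can be done
the job is handed in; nothing more can be done
```

I put the masher in the bay with the catch closed behind its head, and handed the job in at about 13 s of the 51 s allowed. No verdict came back.

**What I did:** I gripped the handle with the tool leaning 40° back and carried the masher to the bay. I slid it in head first, so that the rim of its head lifted the catch. I pushed until the head met the back stop at about 5 N, then pulled back through about 8 mm of play. At the end of the pull the wrist force was about 5.8 N, held by the catch. I then moved forward about 3 mm, opened the gripper part way and backed out along the fingers.

**Last checks:**
- **Catch:** in the wrist pictures its tip sits about 12 mm lower than when it was raised on the head, so it is down.
- **Masher:** the handle lies within about 1.5 mm of the bay axis, and its end is at about -110 mm along the bay. That puts the shoulder about 5 mm behind the catch tip, within the allowed range.
- **Gripper:** it is clear of everything, and the wrist force is under 1 N.

**Not confirmed:**
- The final picture after backing out could not be viewed, because the 12-picture limit had been reached. The masher was checked from pixel measurements instead.
- In that view the flap washes out the head, so the catch reading there was ambiguous (20 mm for the first edge I took, 28 mm expected). The clearer evidence is the picture taken just after letting go.
- I did not measure the other objects afterwards. No unexpected contact force showed at any point.

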